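Call on the desk intercom

TASK

Make a call on the grey desk intercom with the fingertips: press the round key (power) all the way down, then the square key (line), and then press the long talk bar fully down and finish while still holding it down with the fingers. The narrow oblong key opens the street door, so leave it alone; only press, pick nothing up, and leave the small things lying round the intercom where they are.

Things in the scene. Friction and masses are not known exactly. Their poses are not given: they have to be found in the camera images.
- console: grey desk intercom case, 170 x 220 mm, top 45 mm above the desk, fixed. Origin: centre of its underside; x points from its front (talk bar) to its back (black speaker strip, 50 mm high), y to its left, z up. Three white keys stand in a row along y at x = 0.010, y = -0.060, 0 and 0.060, in any order, each in a black 44 mm collar, 48 mm above the desk
- round_key_top (a point): centre of the top face of the round white key, 34 mm across; 60 mm above the desk when up, 52 mm when down; moves with the key; pressed straight down
- square_key_top (a point): centre of the top face of the square white key, 32 x 32 mm; 60 mm above the desk when up, 52 mm when down; moves with the key; pressed straight down
- oblong_key_top (a point): centre of the top face of the narrow oblong white key (door opener, not to be pressed), 36 mm along the case's x by 13 mm along its y; 60 mm above the desk when up
- talk_unit: the talk bar with its black collar (40 x 130 mm) on the front part of the case. Origin: centre of the collar's underside, on the case's top, 45 mm above the desk, at x = -0.048, y = 0 of the case; same axes as the case
- talk_bar_top (a point): centre of the top face of the white talk bar, 30 mm along the case's x by 120 mm along its y; 60 mm above the desk when up, 52 mm when down; moves with the bar
- round_key (a joint): round key; 8 mm of travel: 0 = fully up, 0.008 = fully down; it starts up (0 to 0.0008). It has no spring: about 3 N of push moves it and it stays where it is left, so it stays down once pressed
- square_key (a joint): square key; 8 mm of travel: 0 = fully up, 0.008 = fully down; it starts up (0 to 0.0008). It has no spring: about 3 N of push moves it and it stays where it is left, so it stays down once pressed
- oblong_key (a joint): oblong key; 8 mm of travel: 0 = fully up, 0.008 = fully down; it starts up (0 to 0.0008). It has no spring: about 3 N of push moves it and it stays where it is left, so it stays down once pressed
- talk_bar (a joint): talk bar; 8 mm of travel: 0 = up, 0.008 = fully down. A spring pushes it back up when let go: about 1 N to start, 5 N fully down, then a firm stop
- desk_eraser: small eraser in a sleeve, 19 x 42 x 12 mm, loose, right of the console; only a bystander. Origin: centre of its underside
- red_matchbox: small red box, 30 x 46 x 15 mm, loose, in front of the console (robot's side); only a bystander. Origin: centre of its underside
- wooden_stamp: turned wooden stamp standing upright, 35 mm across, 67 mm tall, loose, left of the console; only a bystander. Origin: centre of its underside
- small_carton: flat white carton, 40 x 58 x 12 mm, loose, behind the console; only a bystander. Origin: centre of its underside
- memo_block: note pad, 61 x 91 x 9 mm, loose, right of the work, near the desk's front edge; only a bystander. Origin: centre of its underside

How it is judged:
By the outcome, as a careful person would: the job done as asked, in the order asked, and still so for the second after the job is handed in, while the arm keeps its last pose, push and grip.
It also fails if it takes over 45 s, if anything falls off the work surface, if the arm or the gripper's body presses on something with over 40 N, if the wrist force passes 120 N, or if a joint passes its speed limit or range.

ROBOT

A 6-joint arm with a two-finger parallel gripper is mounted at the origin on a cart in front of the work surface, level with it; the furniture and walls round the work are solid. World frame = base frame: x ahead of the robot, y to its left, z up, the work surface at z = 0. Lengths are in m, angles in rad, forces in N, time in s.
With the tool pointing down it reaches from about 0.35 to 0.85 m from the base axis. Payload 8.1 kg.
Tool frame: the origin (TCP) lies on the centre line of the jaws, within the pads' length; the fingertips stand 22 mm ahead of it and the grasp point (between the pads) lies 3 mm ahead of it; z points along the fingers, y is the line along which they close (so a half turn about z gives the same grasp; the last joint's range is limited). The gripper opens to 93 mm and grips with 3 to 60 N. Pads are 15 mm wide; open, the fingers measure 128 mm over their backs; the gripper's body (75 mm by 188 mm) begins 65 mm behind the grasp point.
Start: joints at [-1.347, 0.13, 1.488, -0, 1.523, -0.085], TCP at [0.182, -0.572, 0.217] pointing down, gripper open.
Joint ranges: [-2.96, 2.96], [-0.89, 2.26], [0.02, 2.5], [-1.34, 4.48], [0, 2.73], [-2.66, 2.66]. Speed limits (rad/s): [2.39, 2.39, 2.79, 3.14, 3.14, 3.14].

INTERFACE

Orientations are given as a rotation vector (axis times angle).
In Python, from plant import robot, read_camera, close_job gives the robot as it stands (robot), with the cameras as plain functions and the job as plain functions.
- The arm moves only by the shell command python3 inch.py 'ROWS' [FORCE]. ROWS is a JSON list of rows, 1 to 20 of them, each of 5 numbers: the finger opening in m, then dx, dy, dz in shares of the most that a row can go, 1 being 50 mm, then a turn about the tool's z in fractions of the full range, 1 being 2 rad; each row shifts and turns the commanded pose from where the row before left it, along the tool's axes as they then stand; what a row does not reach is not made up. A row lasts 1/10 s, in which the tool goes at most 0.05 m and 0.15 rad, less where a joint would pass 70% of its speed; a pose out of reach is approached as far as the arm can. The fingers move at their own pace and stop on an object; FORCE is the grip in N (left out, the last holds). Time passes only in rows, so rows that do not move let the fingers close. It prints the time, the measured TCP pose, the force, the opening and the grip force at its end. A shift or turn number past 1, either way, is cut back to 1. Input that does not fit is refused with a message, and nothing moves.
- robot.read_state(): the state, without advancing time (a new reading comes with each control period).
- read_camera(name): name is "scene" or "side" or "wrist"; returns a dict with "image" (400x640x3 uint8, red, green, blue), "fx", "fy", "cx", "cy" (pixels), "dist" ([k1, k2, p1, p2, k3] as OpenCV has them; the pictures are not rectified), "R" (3x3) and "t" (3): a world point X has camera coordinates R X + t. Camera axes: x right, y down, z forward; pixel columns grow to the right and rows downward; lengths in m; the calibration is good to about 2 mm. A picture is of the moment at which its call begins. There is no depth.
- close_job(): hands the job in; it is judged then, once.
The state is a dict: "t": time; "q": joint angles; "dq": joint speeds; "joint_torque": joint torques, N m; "tool_pos": TCP position; "orientation": TCP orientation; "force": force on the tool from outside, world axes, zero at the start; "wrist_torque": the same for the moment, N m; "opening": finger opening in m; "gripper_force": force on a finger pad.
Only numpy, scipy, OpenCV 4.12 (cv2) and the standard library are available. Lean on these libraries where they do the work, as an engineer would, in place of code of your own. Each camera call takes 0.05 s, during which the arm holds its last target. There are 200 camera calls.

## Working session

There is one attempt and no reset: what is moved stays moved. The work goes in short steps, Python scripts to look and compute and a shell command to move; the robot and the scene stay as the last step left them, time stands still between calls to the robot, and variables do not carry over. Pictures are saved under pics/ and viewed, at most 10 in all, crops included, and the job is handed in when it is done.

```bash
ls; mkdir -p pics; python3 - <<'E'
from plant import robot, read_camera, close_job
import cv2,numpy as np
for n in("scene","side"):
    c=read_camera(n); cv2.imwrite(f"pics/{n}0.png",c["image"][...,::-1]); print(n,c["fx"],c["dist"],np.round(c["R"],3).tolist(),c["t"])
    np.savez(f"{n}0.npz",**c)
s=robot.read_state();print(s)
E
```

```text
inch.py
pics
plant.py
scene 417.3159561423701 [0.00062342 0.         0.         0.         0.        ] [[-0.747, -0.665, 0.018], [-0.458, 0.495, -0.738], [0.482, -0.559, -0.675]] [0.46730275 0.26327421 0.86046281]
side 426.5298022855135 [-0.05132602  0.          0.          0.          0.        ] [[-1.0, -0.005, -0.004], [-0.0, 0.684, -0.729], [0.007, -0.729, -0.684]] [ 0.54157331 -0.03744711  1.17304993]
{'t': 0.1, 'q': array([-1.34741305e+00,  1.31054549e-01,  1.48915213e+00,  1.03028913e-05,
        1.52303113e+00, -8.54079762e-02]), 'dq': array([-6.81353826e-04, -4.19496170e-03, -5.75339101e-05, -2.27931512e-03,
       -9.37527755e-04, -9.64209787e-04]), 'joint_torque': array([ 1.29628621e-03, -5.61341643e+01, -4.93095481e+01,  7.70521467e-02,
        2.91094906e-02, -5.22564221e-05]), 'tool_pos': array([ 0.18224996, -0.5711088 ,  0.21622096]), 'orientation': array([-3.10260002e+00, -4.82870085e-01,  1.61925475e-04]), 'force': array([ 0.63104071, -0.85014586,  0.47452138]), 'wrist_torque': array([-0.02712243, -0.00425114, -0.04482588]), 'gripper_force': 0.0, 'opening': 0.09314442530370469}
```

View pics/scene0.png

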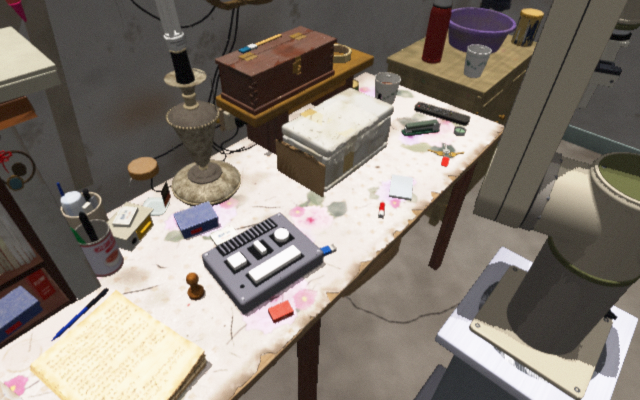

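View pics/side0.png

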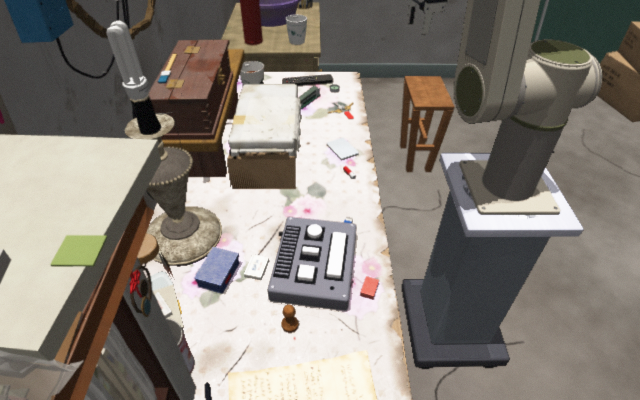

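Both views show the keys. From right to left they are round (scene 281,235 / side 314,231), oblong (260,246 / 311,252) and square (236,262 / 306,272), with the bar at (275,265 / 337,255). A box and a lamp stand near the path.

```bash
cat >h.py <<'E'
import numpy as np,cv2
def K(c): return np.array([[c["fx"],0,c["cx"]],[0,c["fy"],c["cy"]],[0,0,1.]])
def ray(c,uv):
    p=cv2.undistortPoints(np.array([[uv]],float),K(c),c["dist"])[0,0]
    d=c["R"].T@np.r_[p,1]; return -c["R"].T@c["t"],d/np.linalg.norm(d)
def onz(c,uv,z):
    o,d=ray(c,uv); return o+d*(z-o[2])/d[2]
def two(c1,u1,c2,u2):
    o1,d1=ray(c1,u1);o2,d2=ray(c2,u2)
    s=np.linalg.lstsq(np.c_[d1,-d2],o2-o1,rcond=None)[0]
    a,b=o1+s[0]*d1,o2+s[1]*d2; return (a+b)/2,np.linalg.norm(a-b)
def blobs(c,roi,th):
    x0,y0,x1,y1=roi; im=cv2.cvtColor(c["image"],cv2.COLOR_RGB2GRAY)
    m=np.zeros_like(im); m[y0:y1,x0:x1]=(im[y0:y1,x0:x1]>th)*255
    n,l,st,ce=cv2.connectedComponentsWithStats(m,connectivity=4); return [(st[i],ce[i],l==i) for i in range(1,n) if st[i][4]>25]
E
python3 - <<'E'
from h import *
C={n:dict(np.load(f"{n}0.npz")) for n in("scene","side")}
for n,roi in(("scene",(222,224,302,285)),("side",(294,222,348,284))):
  for th in(150,190,215):
    print(n,th)
    for st,ce,_ in blobs(C[n],roi,th): print(st,ce.round(1),onz(C[n],ce,.06).round(4))
s,d=C["scene"],C["side"]
for nm,a,b in(("boxtopfront",(310,155),(232,148)),("boxR near",(391,104),(298,148)),("lamp top",(174,36),(119,25)),("lampbase",(205,185),(175,235)),("stamp",(193,278),(290,311))):
    print(nm,two(s,a,d,b), onz(s,a,0).round(3))
print("box bottom corner",onz(d,(297,187),0),onz(d,(232,187),0),onz(d,(300,88),.12))
for n,(x,y) in(("scene",(200,215)),("side",(262,208))):
    cv2.imwrite(f"pics/{n}z.png",cv2.resize(C[n]["image"][y:y+105,x:x+140,::-1],None,fx=5,fy=5,interpolation=cv2.INTER_CUBIC))
E
```

```text
scene 150
[222 224  33  19 354] [233.3 230.2] [0.6217 0.2835 0.06  ]
[ 222  224   80   61 1900] [263.9 256.9] [0.5123 0.2902 0.06  ]
[250 238  16  15  95] [258.6 245. ] [0.5459 0.2747 0.06  ]
[263 261  39  24 133] [282.3 273.3] [0.4519 0.2947 0.06  ]
scene 190
[222 224  30  19 318] [232.1 230.3] [0.6234 0.2856 0.06  ]
[294 224   8   8  36] [298.7 226.3] [0.5194 0.1726 0.06  ]
[274 228  15  11 133] [281.1 233. ] [0.5345 0.2153 0.06  ]
[253 240  13  12  75] [259.1 245.5] [0.5439 0.2751 0.06  ]
[249 245  52  35 629] [273.9 262. ] [0.4862 0.2855 0.06  ]
[227 251  19  17 179] [236.1 259. ] [0.5523 0.3346 0.06  ]
scene 215
[222 224  29  18 285] [231.2 230.3] [0.625 0.287 0.06 ]
[294 224   8   7  34] [298.6 226.1] [0.5201 0.1722 0.06  ]
[275 228  14  11 119] [281.1 233.1] [0.5344 0.2155 0.06  ]
[254 240  12  12  65] [259.5 245.6] [0.5431 0.2746 0.06  ]
[249 245  51  35 591] [273.8 262.2] [0.4862 0.2859 0.06  ]
[227 252  19  15 167] [236.2 258.9] [0.5521 0.3343 0.06  ]
side 150
[ 294  222   54   62 1962] [323.6 250.9] [0.5132 0.2815 0.06  ]
[302 246  17   7  90] [310.  249.3] [0.543 0.277 0.
[... 498 characters left out ...]
topfront (array([ 0.77710094, -0.15851534, -0.0139847 ]), np.float64(0.048387575389887125)) [ 0.74  -0.113  0.   ]
boxR near (array([ 0.56579643, -0.16554084,  0.12730724]), np.float64(0.19347582034624214)) [ 0.731 -0.543  0.   ]
lamp top (array([0.83977158, 0.2016348 , 0.47584808]), np.float64(0.09429193137411616)) [ 1.822 -0.368  0.   ]
lampbase (array([ 0.87853676,  0.17898185, -0.01121459]), np.float64(0.011685750823395298)) [0.861 0.192 0.   ]
stamp (array([0.58148357, 0.42721263, 0.05496421]), np.float64(0.0037236201480089293)) [0.624 0.407 0.   ]
box bottom corner [ 5.81171750e-01  3.11846222e-03 -1.11022302e-16] [0.76082291 0.00299967 0.        ] [ 0.5784637  -0.33129749  0.12      ]
```

The rows are not in the units I measure in: shifts go in shares of 50 mm and turns go in shares of 2 rad. I convert before sending: 0.114 rad / 2 = 0.057.

```bash
python3 inch.py '[[0, 0, 0, 0, 0.057], [0, 0, 0, 0, 0.057], [0, 0, 0, 0, 0.057], [0, 0, 0, 0, 0.057]]' 10; python3 inch.py '[[0, 0.24, -0.84, 0, 0], [0, 0.24, -0.84, 0, 0], [0, 0.24, -0.84, 0, 0], [0, 0.24, -0.84, 0, 0], [0, 0.24, -0.84, 0, 0], [0, 0.24, -0.84, 0, 0], [0, 0.24, -0.84, 0, 0], [0, 0.24, -0.84, 0, 0], [0, 0.24, -0.84, 0, 0], [0, 0.24, -0.84, 0, 0]]'
```

```text
t: 0.5
tool_pos: [0.1823, -0.5712, 0.2165]
orientation: [-3.131, 0.238, 0.0]
force: [0.1, -0.1, -0.1]
opening: 0.0655
gripper_force: 0.0
t: 1.5
tool_pos: [0.3629, -0.172, 0.2169]
orientation: [-3.133, 0.232, -0.0]
force: [0.6, -0.7, 0.5]
opening: 0.0004
gripper_force: 0.0
```

To row units: -0.041 m is -0.82, 0.0112 m is 0.224.

```bash
python3 inch.py '[[0, 0.224, -0.82, 0, 0], [0, 0.224, -0.82, 0, 0], [0, 0.224, -0.82, 0, 0], [0, 0.224, -0.82, 0, 0], [0, 0.224, -0.82, 0, 0], [0, 0.224, -0.82, 0, 0], [0, 0.224, -0.82, 0, 0], [0, 0.224, -0.82, 0, 0], [0, 0.224, -0.82, 0, 0], [0, 0.224, -0.82, 0, 0], [0, 0, 0, 0, 0], [0, 0, 0, 0, 0]]'
python3 - <<'E'
from plant import robot, read_camera, close_job
import cv2,numpy as np
for n in("side","wrist"):
    c=read_camera(n); np.savez(f"{n}1.npz",**c)
    if n=="wrist": cv2.imwrite(f"pics/{n}1.png",c["image"][...,::-1])
s=robot.read_state();print(s["tool_pos"],s["q"])
E
```

```text
t: 2.7
tool_pos: [0.5331, 0.216, 0.216]
orientation: [3.132, -0.228, -0.003]
force: [-0.2, -1.2, 0.3]
opening: 0.0003
gripper_force: 0.0
[0.53322146 0.21464516 0.21679963] [ 2.93734820e-01  6.37006427e-02  1.55984989e+00 -3.47173880e-04
  1.51896254e+00  2.01204690e+00]
```

View pics/wrist1.png

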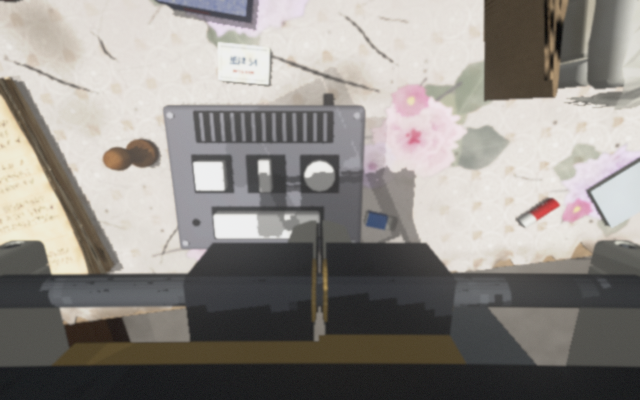

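The wrist view shows the round key at (320,175), oblong at (264,175), square at (210,175) and the bar at (267,224). I'll cross-check these against the earlier estimates.

```bash
python3 - <<'E'
from h import *
c=dict(np.load("wrist1.npz"))
for p in((319.5,175.5),(210,175.5),(267,224)): print(onz(c,p,.06).round(4))
E
```

```text
[0.535  0.2151 0.06  ]
[0.5521 0.3317 0.06  ]
[0.4885 0.2816 0.06  ]
```

To row units: 0.031 m is 0.62, -0.001 m is -0.02.

```bash
python3 inch.py '[[0, 0.02, -0.02, 0.62, 0], [0, 0, 0, 0.62, 0], [0, 0, 0, 0.62, 0], [0, 0, 0, 0.62, 0], [0, 0, 0, 0, 0]]'; python3 inch.py '[[0, 0, 0, 0.08, 0], [0, 0, 0, 0.08, 0], [0, 0, 0, 0.06, 0], [0, 0, 0, 0.06, 0], [0, 0, 0, 0.04, 0], [0, 0, 0, 0, 0]]'
```

```text
t: 3.3
tool_pos: [0.5311, 0.2138, 0.0885]
orientation: [3.13, -0.233, -0.012]
force: [-0.7, 0.3, -1.0]
opening: 0.0005
gripper_force: 0.0
t: 3.9
tool_pos: [0.5346, 0.2163, 0.077]
orientation: [3.133, -0.231, -0.0]
force: [-0.1, -0.1, 0.3]
opening: 0.0004
gripper_force: 0.0
```

To row units: 0.002 m is 0.04, 0.001 m is 0.02.

```bash
python3 inch.py '[[0, 0, 0, 0.04, 0], [0, 0, 0, 0.02, 0]]'; python3 inch.py '[[0, 0, 0, 0.02, 0], [0, 0, 0, 0.02, 0], [0, 0, 0, 0, 0]]'
```

```text
t: 4.1
tool_pos: [0.5347, 0.2163, 0.074]
orientation: [-3.133, 0.231, 0.0]
force: [0.3, -0.4, -0.3]
opening: 0.0004
gripper_force: 0.0
t: 4.4
tool_pos: [0.5346, 0.2162, 0.0719]
orientation: [3.133, -0.231, -0.0]
force: [0.3, 0.4, -0.3]
opening: 0.0003
gripper_force: 0.0
```

```bash
python3 - <<'E'
from plant import robot, read_camera, close_job
import cv2,numpy as np
o=[]
for n,(x,y) in(("scene",(220,190)),("side",(262,195))):
    c=read_camera(n); np.savez(f"{n}2.npz",**c)
    o.append(cv2.resize(c["image"][y:y+100,x:x+100,::-1],None,fx=4,fy=4,interpolation=cv2.INTER_CUBIC))
cv2.imwrite("pics/p2.png",np.hstack(o))
print(robot.read_state())
E
```

```text
{'t': 4.5, 'q': array([2.95362197e-01, 1.83639184e-01, 1.70200112e+00, 1.27294447e-05,
       1.25609658e+00, 2.01337687e+00]), 'dq': array([ 0.00020063, -0.00074936, -0.00192105, -0.00187387, -0.00075471,
        0.0001803 ]), 'joint_torque': array([ 3.43845335e-03, -5.48881102e+01, -4.53953755e+01, -1.91116490e-02,
       -7.78631447e-02,  2.32230593e-05]), 'tool_pos': array([0.53468686, 0.21620712, 0.07209446]), 'orientation': array([ 3.13304435e+00, -2.31044436e-01, -2.18171671e-04]), 'force': array([ 0.11740803, -0.09841557,  0.0329841 ]), 'wrist_torque': array([ 0.04600144, -0.00645174,  0.0324811 ]), 'gripper_force': 0.0, 'opening': 0.0003273693396611184}
```

View pics/p2.png

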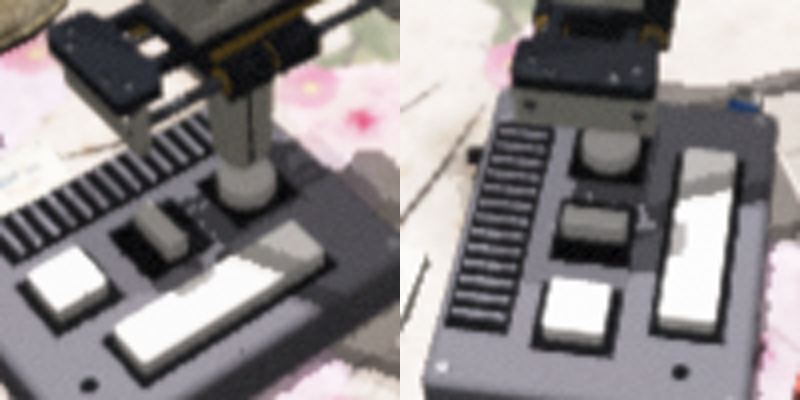

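The fingertips are centred over the round key, which still looks up, and no contact force shows. I'll go down in small steps until the force rises.

To row units: 0.001 m is 0.02.

```bash
for i in 1 2; do :; done; python3 inch.py '[[0, 0, 0, 0.02, 0], [0, 0, 0, 0.02, 0]]' | grep -E "pos|force:"; python3 inch.py '[[0, 0, 0, 0.02, 0], [0, 0, 0, 0.02, 0]]'| grep -E "pos|force:"; python3 inch.py '[[0, 0, 0, 0.02, 0], [0, 0, 0, 0.02, 0]]'| grep -E "pos|force:"
```

```text
tool_pos: [0.5348, 0.2162, 0.0702]
force: [0.1, 0.3, 0.5]
gripper_force: 0.0
tool_pos: [0.5347, 0.2162, 0.068]
force: [-0.2, -0.8, -0.3]
gripper_force: 0.0
tool_pos: [0.5347, 0.2162, 0.066]
force: [0.6, -0.1, 0.3]
gripper_force: 0.0
```

```bash
python3 inch.py '[[0, 0, 0, 0.02, 0], [0, 0, 0, 0.02, 0]]' | grep -E "pos|force:"; python3 inch.py '[[0, 0, 0, 0.02, 0], [0, 0, 0, 0.02, 0]]'| grep -E "pos|force:"; python3 - <<'E'
from plant import robot, read_camera, close_job
import cv2,numpy as np
o=[]
for n,(x,y) in(("scene",(220,190)),("side",(262,195))):
    c=read_camera(n); np.savez(f"{n}3.npz",**c)
    o.append(cv2.resize(c["image"][y:y+100,x:x+100,::-1],None,fx=4,fy=4,interpolation=cv2.INTER_CUBIC))
cv2.imwrite("pics/p3.png",np.hstack(o))
print(robot.read_state()["force"])
E
```

```text
tool_pos: [0.5348, 0.2162, 0.0641]
force: [-0.5, -0.2, 0.0]
gripper_force: 0.0
tool_pos: [0.5347, 0.2162, 0.0621]
force: [0.1, 0.1, 0.5]
gripper_force: 0.0
[-0.07446267  1.1060228   1.06523006]
```

View pics/p3.png

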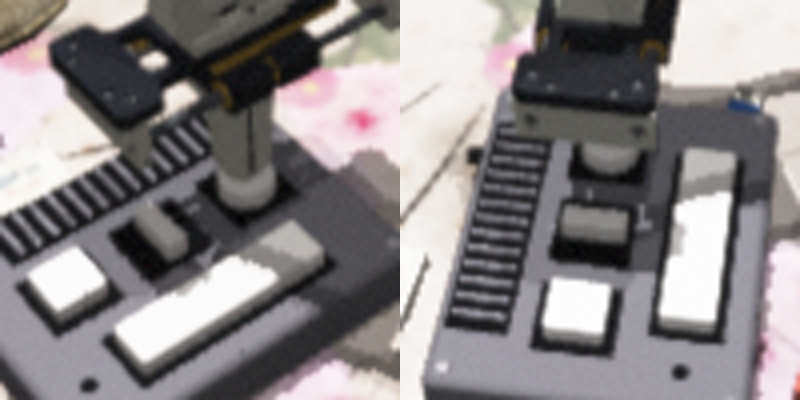

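The tip is lower but the key is still up, with only about 1 N showing. I'll keep going.

To row units: 0.001 m is 0.02.

```bash
python3 inch.py '[[0, 0, 0, 0.02, 0], [0, 0, 0, 0.02, 0]]' | grep -E "pos|force: \["; python3 inch.py '[[0, 0, 0, 0.02, 0], [0, 0, 0, 0.02, 0]]'| grep -E "pos|force: \["; python3 inch.py '[[0, 0, 0, 0.02, 0], [0, 0, 0, 0.02, 0]]' | grep -E "pos|force: \["
```

```text
tool_pos: [0.5348, 0.2163, 0.0601]
force: [0.2, 0.2, 0.5]
tool_pos: [0.5348, 0.2162, 0.0581]
force: [-0.8, -0.6, 3.6]
tool_pos: [0.5347, 0.2162, 0.0563]
force: [-1.2, -1.1, 3.6]
```

To row units: 0.001 m is 0.02.

```bash
python3 inch.py '[[0, 0, 0, 0.02, 0], [0, 0, 0, 0.02, 0]]' | grep -E "pos|force: \["; python3 inch.py '[[0, 0, 0, 0.02, 0], [0, 0, 0, 0.02, 0]]'| grep -E "pos|force: \["; python3 inch.py '[[0, 0, 0, 0.02, 0], [0, 0, 0, 0.01, 0]]' | grep -E "pos|force: \["
```

```text
tool_pos: [0.5347, 0.2162, 0.0541]
force: [-0.6, -0.2, 3.9]
tool_pos: [0.5347, 0.2162, 0.0521]
force: [-0.6, -0.8, 3.0]
tool_pos: [0.5348, 0.2162, 0.0508]
force: [-3.1, -1.1, 7.4]
```

To row units: 0.0005 m is 0.01.

```bash
python3 inch.py '[[0, 0, 0, 0.01, 0], [0, 0, 0, 0, 0]]' | grep -E "pos|force: \["
```

```text
tool_pos: [0.5348, 0.2162, 0.0507]
force: [-3.5, -0.9, 7.8]
```

To row units: 0.001 m is 0.02.

```bash
python3 inch.py '[[0, 0, 0, 0.02, 0], [0, 0, 0, 0, 0]]' | grep -E "pos|force: \["
```

```text
tool_pos: [0.5349, 0.2163, 0.0507]
force: [-7.5, -2.9, 16.2]
```

To row units: -0.025 m is -0.5.

```bash
python3 inch.py '[[0, 0, 0, -0.5, 0], [0, 0, 0, -0.5, 0], [0, 0, 0, -0.5, 0], [0, 0, 0, -0.5, 0], [0, 0, 0, 0, 0]]'; python3 - <<'E'
from plant import robot, read_camera, close_job
import cv2,numpy as np
from h import *
o=[]
for n,(x,y) in(("scene",(220,190)),("side",(262,195)),("wrist",(0,0))):
    c=read_camera(n); np.savez(f"{n}4.npz",**c)
    if n!="wrist":o.append(cv2.resize(c["image"][y:y+100,x:x+100,::-1],None,fx=4,fy=4,interpolation=cv2.INTER_CUBIC))
    else: o.append(cv2.resize(c["image"][60:300,100:500,::-1],None,fx=2,fy=2)[:200] if 0 else c["image"][:,:,::-1])
cv2.imwrite("pics/p4.png",np.hstack(o[:2])); cv2.imwrite("pics/w4.png",o[2])
E
```

```text
t: 7.7
tool_pos: [0.5374, 0.2171, 0.1534]
orientation: [-3.13, 0.231, -0.011]
force: [0.7, -0.0, 1.2]
opening: 0.0002
gripper_force: 0.0
```

View pics/p4.png

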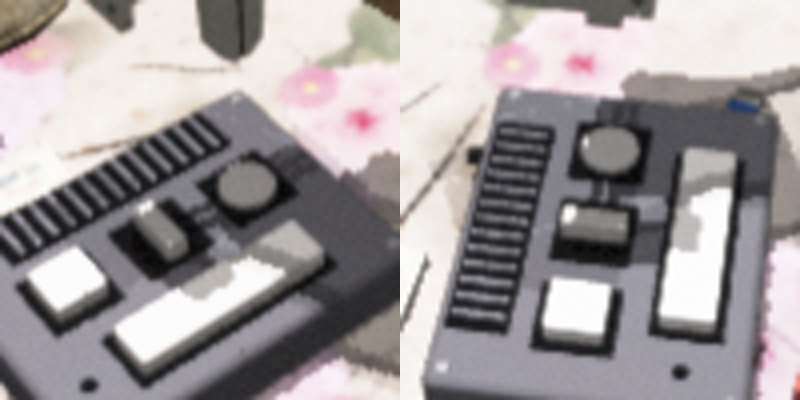

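Round key is down, the others are still up. Next is the square key, 0.120 m along −tool y. The stop should again be at a TCP height near 0.051.

To row units: -0.04 m is -0.8, 0.03 m is 0.6.

```bash
python3 inch.py '[[0, 0, -0.8, 0, 0], [0, 0, -0.8, 0, 0], [0, 0, -0.8, 0, 0], [0, 0, 0, 0, 0], [0, 0, 0, 0.6, 0], [0, 0, 0, 0.6, 0], [0, 0, 0, 0.5, 0], [0, 0, 0, 0, 0], [0, 0, 0, 0, 0]]';python3 inch.py '[[0, 0, 0, 0.04, 0], [0, 0, 0, 0.04, 0], [0, 0, 0, 0.04, 0], [0, 0, 0, 0.02, 0]]' | grep -E "pos|force: \[";python3 inch.py '[[0, 0, 0, 0.04, 0], [0, 0, 0, 0.04, 0], [0, 0, 0, 0.04, 0]]' | grep -E "pos|force: \["
```

```text
t: 8.75
tool_pos: [0.5513, 0.3341, 0.0629]
orientation: [3.131, -0.231, -0.004]
force: [1.0, 0.6, 0.7]
opening: 0.0007
gripper_force: 0.0
tool_pos: [0.5526, 0.3351, 0.0576]
force: [0.2, -1.2, -0.3]
tool_pos: [0.5526, 0.3351, 0.0514]
force: [0.3, -0.2, 3.2]
```

To row units: 0.001 m is 0.02, 0.0005 m is 0.01.

```bash
python3 inch.py '[[0, 0, 0, 0.02, 0], [0, 0, 0, 0.01, 0]]' | grep -E "pos|force: \["; python3 inch.py '[[0, 0, 0, 0.02, 0], [0, 0, 0, 0, 0]]' | grep -E "pos|force: \["
```

```text
tool_pos: [0.5527, 0.3351, 0.0508]
force: [-4.0, -2.7, 12.5]
tool_pos: [0.5527, 0.3351, 0.0507]
force: [-6.0, -3.5, 14.1]
```

To row units: 0.03 m is 0.6, -0.029 m is -0.58.

```bash
python3 inch.py '[[0, 0, 0, -0.5, 0], [0, 0, 0, -0.5, 0], [0, 0, 0, -0.5, 0], [0, 0, 0, -0.4, 0], [0, -0.58, 0.6, 0, 0], [0, -0.58, 0.6, 0, 0], [0, 0, 0, 0, 0]]'; python3 - <<'E'
from plant import robot, read_camera, close_job
import cv2,numpy as np
from h import *
o=[]
for n,(x,y) in(("scene",(220,190)),("side",(262,195))):
    c=read_camera(n)
    o.append(cv2.resize(c["image"][y:y+100,x:x+100,::-1],None,fx=4,fy=4,interpolation=cv2.INTER_CUBIC))
cv2.imwrite("pics/p5.png",np.hstack(o[:2])); print(robot.read_state()["tool_pos"])
E
```

```text
t: 10.55
tool_pos: [0.4805, 0.2808, 0.1402]
orientation: [3.129, -0.231, -0.011]
force: [-0.5, 0.4, -0.2]
opening: -0.0
gripper_force: 0.0
[0.48532983 0.28354494 0.14321367]
```

View pics/p5.png

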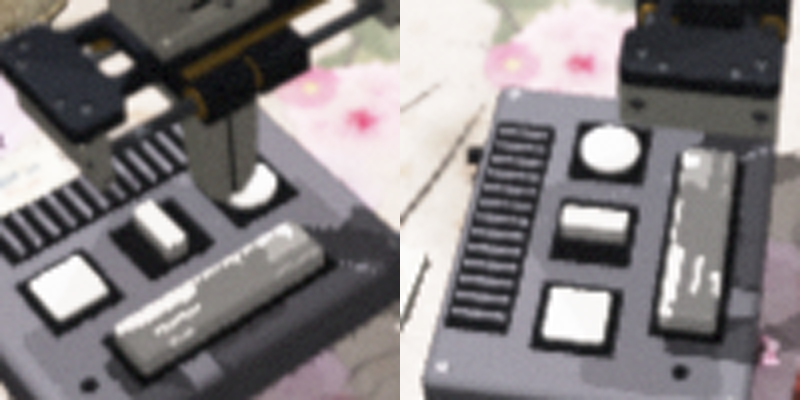

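Round and square are both down, and the oblong is up. Next I press the talk bar.

To row units: 0.03 m is 0.6, 0.02 m is 0.4.

```bash
python3 inch.py '[[0, 0, 0, 0.6, 0], [0, 0, 0, 0.6, 0], [0, 0, 0, 0.4, 0], [0, 0, 0, 0, 0], [0, 0, 0, 0, 0]]' | grep -E "pos|force: \[";python3 inch.py '[[0, 0, 0, 0.04, 0], [0, 0, 0, 0.04, 0], [0, 0, 0, 0.04, 0], [0, 0, 0, 0.04, 0]]' | grep -E "pos|force: \[";python3 inch.py '[[0, 0, 0, 0.02, 0], [0, 0, 0, 0.02, 0], [0, 0, 0, 0, 0]]' | grep -E "pos|force: \["
```

```text
tool_pos: [0.487, 0.2846, 0.0642]
force: [0.6, -0.5, 0.0]
tool_pos: [0.4869, 0.2845, 0.0564]
force: [1.6, 0.5, 1.9]
tool_pos: [0.4867, 0.2843, 0.0541]
force: [2.1, 1.4, 2.6]
```

To row units: 0.001 m is 0.02.

```bash
python3 inch.py '[[0, 0, 0, 0.02, 0], [0, 0, 0, 0.02, 0], [0, 0, 0, 0.02, 0]]' | grep -E "pos|force: \[";python3 inch.py '[[0, 0, 0, 0.02, 0], [0, 0, 0, 0.01, 0], [0, 0, 0, 0, 0]]' | grep -E "pos|force: \["
```

```text
tool_pos: [0.4867, 0.2843, 0.051]
force: [3.3, 1.9, 4.5]
tool_pos: [0.4868, 0.2844, 0.0506]
force: [-2.0, -0.9, 14.4]
```

To row units: 0.0003 m is 0.006.

```bash
python3 inch.py '[[0, 0, 0, 0.006, 0], [0, 0, 0, 0, 0], [0, 0, 0, 0, 0], [0, 0, 0, 0, 0]]' | grep -E "pos|force: \["; python3 - <<'E'
from plant import robot, read_camera, close_job
import cv2,numpy as np
o=[]
for n,(x,y) in(("scene",(190,190)),("side",(262,195))):
    c=read_camera(n)
    o.append(cv2.resize(c["image"][y:y+140,x:x+120,::-1],None,fx=3.3,fy=3.3,interpolation=cv2.INTER_CUBIC))
cv2.imwrite("pics/p6.png",np.hstack(o))
E
```

```text
tool_pos: [0.4868, 0.2844, 0.0505]
force: [-1.3, -0.9, 16.1]
```

View pics/p6.png

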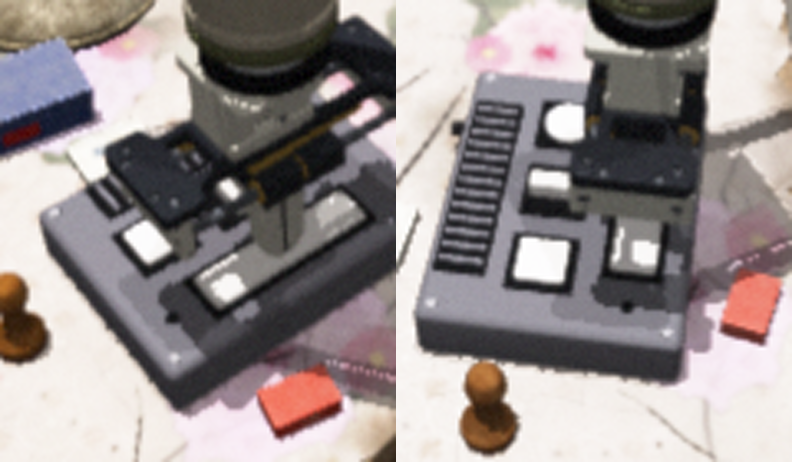

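The fingers hold the bar down, the round and square keys are down, the oblong is up, and the stamp and matchbox haven't moved. I'm handing in now.

```bash
python3 -c "
from plant import robot, read_camera, close_job
print(close_job())"
```

```text
the job is handed in; nothing more can be done
None
```

The job is handed in: I pressed the round key and then the square key to their stops, and the fingers are still holding the talk bar fully down at about 16 N; I never pressed the oblong key.

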